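# Uncap the block heater's test spot and hold the contact probe on it

## Robot

A 6-joint arm with a two-finger parallel gripper is mounted at the origin on the work surface. World frame = base frame: x ahead of the robot, y to its left, z up, the work surface at z = 0. Lengths are in mm, angles in degrees, forces in N, time in s.
With the tool pointing down it reaches from about 250 to 775 mm from the base axis. Payload 4 kg.
Tool frame: the origin (TCP) lies midway between the tips of the shut fingers; the grasp point (between the pads) lies 19 mm behind it (ctrl.tcp_to_grasp is the distance from the TCP to the grasp point, in mm); x points along the fingers, y is the direction in which the jaws open and shut, and the axes are right-handed (so a half turn about x gives the same grasp; the last joint's range is limited). The gripper opens to 85 mm and grips with 20 to 120 N. Pads are 22 mm wide; open, the fingers measure 114 mm over their backs; the gripper's body (76 mm by 85 mm) begins 54 mm behind the grasp point. The pads swing forward as they close: fully open they stand 13 mm farther back than shut.
Start: joints at [-70.594, 4.996, 78.535, -0, 96.463, -5.907], TCP at [235.162, -497.211, 205.641] pointing down, gripper open.
Joint ranges: [-177.83, 177.83], [-43.37, 116.18], [15.69, 146.23], [-61.86, 241.86], [9.47, 152.12], [-147.06, 147.06]. Speed limits (degrees/s): [159.86, 159.86, 180, 180, 180, 180].

## Interface

Orientations are given as [roll, pitch, yaw] about the fixed x, y, z axes, in that order (R = Rz(yaw) Ry(pitch) Rx(roll)).
In Python, from station import ctrl, imaging, job gives the robot as it stands.
- The arm moves only by the tool send_rows, never from a script. Its argument "series" is a list of rows, each a list of 7 numbers: the turn, a rotation vector about the tool's x, y, z in degrees, then the shift along the tool's x, y, z in cm, then the finger opening in cm, from 0 to 8.54. A call has 1 to 12 rows; each row is the pose to reach, as a shift and turn from the pose commanded when the call began, along the tool's axes at that moment; what a row does not reach only later rows make up. A row lasts 1/10 s, in which the tool goes at most 50 mm and 8.59 degrees, less where a joint would pass 70% of its speed; a pose out of reach is approached as far as the arm can. A call with a gripper value outside its range is refused whole. The fingers move at their own pace and stop on an object; "grip_force" is the grip in N (left out, the last holds). Time passes only in rows, so rows that repeat a pose let the fingers close. It gives the time, the measured TCP pose, the force and the opening at its end, in the units of the state.
- ctrl.state(): the state, without advancing time (a new reading comes with each control period).
- imaging.read_camera(name): name is "scene" or "top" or "wrist"; returns (picture, depth): 400x640x3 uint8, red, green, blue; 400x640 float32, mm along the optical axis (not along the pixel's ray), 0 where there is no reading.
- imaging.camera_info(name): a dict with "fx", "fy", "cx", "cy" (pixels), "dist_coeffs" ([k1, k2, p1, p2, k3] as OpenCV has them; the pictures are not rectified), "rvec" (rotation vector, rad) and "tvec" (3), from world to camera coordinates, as OpenCV has them; the wrist camera has in their place "tool_from_camera" (4x4, takes a point from camera to tool coordinates, whose origin is the TCP and whose axes are the tool frame's). Camera axes: x right, y down, z forward; pixel columns grow to the right and rows downward; lengths in mm; the calibration is good to about 2 mm. A picture is of the moment at which its call begins: read the wrist's pose just before it. camera_info takes no time and is no camera call.
- job.hand_in(): hands the job in, once; it reports no verdict.
The state is a dict: "time_s": time; "joints": joint angles; "qvel": joint speeds; "joint_torque": joint torques, N m; "ee_pos": TCP position; "tool_rot": TCP orientation; "contact_force": force on the tool from outside, world axes, zero at the start; "torque": the same for the moment, N m; "opening": finger opening in mm.
Only numpy, scipy, OpenCV 4.12 (cv2) and the standard library are available. Lean on these libraries where they do the work, as an engineer would, in place of code of your own. Each camera call takes 0.05 s, during which the arm holds its last target. There are 200 camera calls.

## Task

Lift the loose dust cap off the round boss on top of the block heater and set it gently, knob up, in the shallow round steel dish. Then take the surface-temperature probe out of its leaning stand and hold it upright with its sprung tip inside the ring mark on the boss, pressing lightly so that the tip is pushed about half-way in. Finish while still holding it there, and leave the other things on the bench where they are.

Things in the scene. Friction and masses are not known exactly. Their poses are not given: they have to be found in the camera images.
- heater: white dry-block heater, fixed, 200 x 160 mm, 74 mm high, with an aluminium block 120 x 110 mm on top, rising to 90 mm. Origin: centre of its underside; z up, display to -x. Straight above the origin a round boss 34 mm across stands 10 mm above the block (top at 100 mm). Tubes in wells 40 to 75 mm towards +x stand 11 mm above the block.
- spot (a point): centre of the boss's flat level top, in the middle of the dark ring mark (inside 18 mm across); hidden by the cap at the start. Axes as the heater.
- cap: loose grey plastic dust cap, about 45 g, over the boss: inverted cup 46 mm across, 13 mm high (hollow below: 40 mm across, 9 mm deep) with an upright round knob 18 mm across from 13 to 43 mm. Origin: centre of its lower rim; z up through the knob. On the boss its rim is 1 mm above the block; it lifts straight off.
- dish: shallow round steel dish fixed to the bench, 72 mm outside, 62 mm inside, rim 14 mm high. Origin: centre of its underside.
- dish_floor (a point): centre of the dish's inner floor, 4 mm above the bench; the cap's rim stands here.
- stand: white plastic probe stand fixed to the bench: base plate 130 x 90 x 12 mm with a square tube 24 mm outside, 16 mm inside, leaning 25 degrees, its mouth leaning towards the stand's own -x. Origin: centre of its underside, z up.
- stand_mouth (a point): centre of the tube's mouth, 91 mm above the bench, 13 mm towards -x of the stand's origin; axes as the stand (not leaning).
- probe: contact probe, 0.1 kg, in the stand, its top leaning 25 deg to the stand's -x; drawn out along its axis by 80 mm or more. Origin: lower end of the steel sleeve; z up the probe's axis. Sleeve 14 mm thick, z 0 to 60 mm (in the tube); collar 32 x 32 mm, z 60 to 66, resting on the tube's mouth; grey handle z 66 to 136, 24 mm along x, 20 mm along y. The sprung tip sticks out 16 mm below the sleeve.
- probe_tip (a point): flat end of the sprung steel tip, 7 mm across: on the probe's axis, 16 mm below the probe's origin when not pressed. Axes as the probe.
- plunger (a joint): how far the sprung tip is pushed into the sleeve: 0 m out, 0.012 m fully in. It takes 0.7 N to start and 350 N/m after that: about 2.8 N at half-way, 4.9 N fully in.
- bottle: bystander: glass reagent bottle with a screw cap, 72 mm across, 150 mm high. Origin: centre of its underside.
- beaker: bystander: glass beaker 66 mm across, 85 mm high. Origin: centre of its underside.
- jar: bystander: amber jar 56 mm across, 60 mm high. Origin: centre of its underside.
- timer: bystander: flat bench timer 50 x 75 x 22 mm. Origin: centre of its underside.
- notes: bystander: pad of note paper 60 x 60 x 12 mm. Origin: centre of its underside.
There are look-alikes about, which are no part of the job. What is shaped like the probe but orange is not meant.

How it is judged (in metres and radians):
On the way, in this order (a step that is already met when the one before it is completed fails the run):
1. the cap stands knob up in the dish, let go, with the probe still in its stand (horizontal distance between cap and dish_floor below 0.011 m and z of cap in the frame of dish_floor between -0.004 and 0.004 m and angle between cap's own z axis and vertical below 0.12 rad and contact force between the fingers and cap below 0.05 N and linear speed of cap below 0.03 m/s and distance of probe from where it was at the start of the episode below 0.02 m), for 0.2 s.
2. the probe is drawn out of its stand in the fingers (distance between probe and stand_mouth above 0.09 m and contact force between the fingers and probe above 1 N), for 0.1 s.
3. the upright probe's tip is pressed lightly inside the ring mark (horizontal distance between probe_tip and spot below 0.008 m and distance between probe_tip and spot below 0.009 m and angle between probe's own z axis and vertical below 0.12 rad and value of joint plunger between 0.002 and 0.0105 m and contact force between probe and heater between 0.7 and 6 N and contact force between the fingers and probe above 1 N), for 0.3 s.
At the end, for the whole second after the job is handed in: The fingers still hold the probe, upright within 7 degrees; its tip is on the boss within 8 mm of the centre of the mark, pushed in 2 to 10.5 mm, with 0.7 to 6 N on the heater. The cap stands knob up on the dish's floor (within 11 mm of its centre), released and at rest (all of step 3 and horizontal distance between cap and dish_floor below 0.011 m and z of cap in the frame of dish_floor between -0.004 and 0.004 m and angle between cap's own z axis and vertical below 0.12 rad and contact force between the fingers and cap below 0.05 N and linear speed of cap below 0.03 m/s); the arm keeps its last pose, push and grip.
It fails at once if the probe is pressed on the heater with more than 15 N (contact force between probe and heater above 15 N).
It fails at once if the cap is dropped or thrown (contact force between the fingers and cap below 0.01 N and linear speed of cap above 0.7 m/s).
It fails at once if a bystander is moved by more than 30 mm (distance of any of bottle, beaker, jar, timer, notes from where it was at the start of the episode above 0.03 m).
It also fails if it takes over 59 s, if anything falls off the work surface, if the arm or the gripper's body presses on something with over 40 N, if the wrist force passes 120 N, or if a joint passes its speed limit or range.

## Working session

There is one attempt and no reset: what is moved stays moved. The work goes in short steps, Python scripts to look and compute and a tool call to move; the robot and the scene stay as the last step left them, time stands still between calls to the robot, and variables do not carry over. Pictures are saved under pics/ and viewed, about 8 in all and at most 12, crops included, and the job is handed in when it is done.

Besides the shell and the picture viewer there is one more tool, called as name(argument=value, ...), one argument or row to a line, values as JSON. send_rows: Moves the arm, as the interface text tells. Its arguments: {"type":"object","properties":{"series":{"type":"array"},"grip_force":{"type":"number"}},"required":["series"]}

```bash
mkdir -p pics; ls
cat > h.py <<'E'
import numpy as np, cv2, json
from station import ctrl, imaging, job
from scipy.spatial.transform import Rotation as R
def grab(n):
    s=ctrl.state(); p,d=imaging.read_camera(n); np.savez(f'{n}.npz',p=p,d=d,pos=s['ee_pos'],rot=s['tool_rot']); return p,d
def save(p,f,box=None,sc=1):
    if box: p=p[box[1]:box[3],box[0]:box[2]]
    cv2.imwrite('pics/'+f,cv2.resize(p[:,:,::-1],None,fx=sc,fy=sc,interpolation=cv2.INTER_CUBIC))
def cloud(n):
    """world xyz for all pixels of the saved image"""
    z=np.load(n+'.npz'); c=imaging.camera_info(n); d=z['d']; h,w=d.shape
    K=np.array([[c['fx'],0,c['cx']],[0,c['fy'],c['cy']],[0,0,1.]])
    uv=np.stack(np.meshgrid(np.arange(w),np.arange(h)),-1).reshape(-1,1,2).astype(float)
    n_=cv2.undistortPoints(uv,K,np.array(c['dist_coeffs'],float)).reshape(h,w,2)
    P=np.dstack([n_*d[...,None],d])
    if 'rvec' in c:
        Rm=cv2.Rodrigues(np.array(c['rvec'],float))[0]; W=(P-np.array(c['tvec']).ravel())@Rm
    else:
        T=np.array(c['tool_from_camera']); Rt=R.from_euler('xyz',z['rot'],degrees=True).as_matrix()
        W=(P@T[:3,:3].T+T[:3,3])@Rt.T+z['pos']
    W[d==0]=np.nan
    return z['p'],W
E
python3 - <<'E'
from h import *
print(ctrl.state(), ctrl.tcp_to_grasp)
for n in('scene','top'):
    p,d=grab(n); save(p,n+'0.png'); c=imaging.camera_info(n); print(c)
print(imaging.camera_info('wrist'))
E
```

```text
pics
{'time_s': 0.0, 'joints': array([-7.05930122e+01,  5.04188768e+00,  7.86248137e+01, -4.68256650e-04,
        9.64627777e+01, -5.90456137e+00]), 'qvel': array([ 0.00448092, -0.03665433, -0.07483751, -0.10692258,  0.01793143,
        0.09685063]), 'joint_torque': array([-5.24914394e-04, -3.51860547e+01, -3.13275397e+01, -2.79656251e-04,
        1.05201581e-02,  8.17976002e-06]), 'ee_pos': array([ 234.97898519, -496.66766957,  204.41207086]), 'tool_rot': array([-95.69861847,  89.87052007, 109.61287852]), 'contact_force': array([ 0.48833486,  0.16711065, -0.4069792 ]), 'torque': array([0.0148323 , 0.0238941 , 0.02364248]), 'opening': 85.46991698086262} 18.700000000000003
{'fx': 449.4091107859655, 'fy': 449.4091107859655, 'cx': 314.15025503754475, 'cy': 200.2744384228922, 'dist_coeffs': array([-0.05503959,  0.        ,  0.        ,  0.        ,  0.        ]), 'rvec': array([ 2.00549601,  1.6287307 , -0.54711564]), 'tvec': array([ -90.24655816, -293.72852897, 1476.98929535])}
{'fx': 508.8230472306375, 'fy': 508.8230472306375, 'cx': 309.12964021790356, 'cy': 192.84449005283497, 'dist_coeffs': array([-0.10041974,  0.        ,  0.        ,  0.        ,  0.        ]), 'rvec': array([ 2.18800193, -2.17256764,  0.08497859]), 'tvec': array([ -22.18867804,  458.58694986, 1242.8883838 ])}
{'fx': 356.44367676508915, 'fy': 356.44367676508915, 'cx': 313.59611155369214, 'cy': 199.03212345693427, 'dist_coeffs': array([-0.00528609,  0.        ,  0.        ,  0.        ,  0.        ]), 'tool_from_camera': array([[-2.28895064e-04, -3.25508452e-01,  9.45539103e-01,
        -1.68089783e+02],
       [ 9.99999970e-01,  1.08273789e-05,  2.45806292e-04,
         9.65490455e-02],
       [-9.02497356e-05,  9.45539131e-01,  3.25508440e-01,
        -8.54741363e+01],
       [ 0.00000000e+00,  0.00000000e+00,  0.00000000e+00,
         1.00000000e+00]])}
```

View pics/scene0.png

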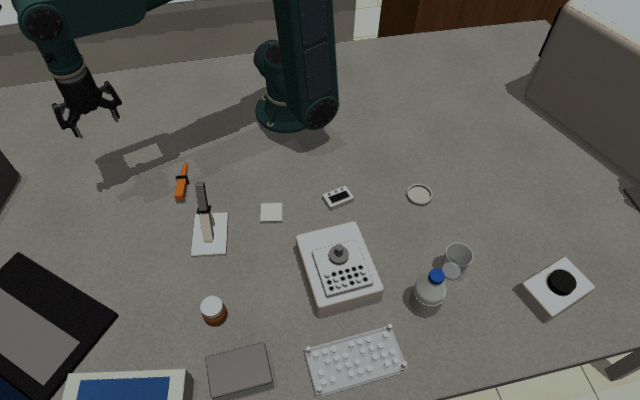

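View pics/top0.png

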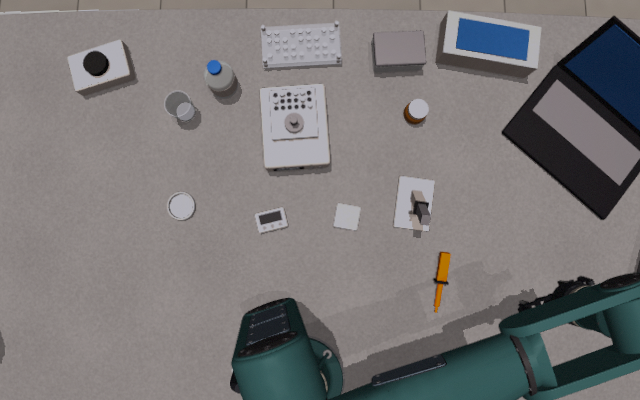

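The scene shows the heater with the cap at scene (339,254) / top (294,122), the dish at scene (419,195) / top (181,206), and the white stand holding the grey probe at scene (205,210) / top (418,207). There are two look-alikes. The orange probe lying at top (442,280) is excluded by its colour. The white box with a black knob at top (95,63) isn't a heater with tubes.

Run:
```python
from h import *
p,W=cloud('top')
def reg(name,box,zlo,zhi):
    w=W[box[1]:box[3],box[0]:box[2]].reshape(-1,3); m=(w[:,2]>zlo)&(w[:,2]<zhi); w=w[m]
    r=cv2.minAreaRect(w[:,:2].astype(np.float32)); c=cv2.minEnclosingCircle(w[:,:2].astype(np.float32))
    print(name,len(w),'med',np.median(w,0).round(1),'rect',np.round(r[0],1),np.round(r[1],1),round(r[2],1),'circ',np.round(c[0],1),round(c[1],1))
reg('bench',(200,230,240,260),-50,50)
reg('knob',(270,95,320,150),128,150)
reg('cap',(270,95,320,150),101,112)
reg('block',(255,80,335,175),86,94)
reg('heater',(255,80,335,175),66,80)
reg('dish',(160,185,205,228),9,30)
reg('dishall',(160,185,205,228),3,30)
reg('stand',(390,170,440,240),7,17)
reg('handle',(390,170,440,250),105,200)
w=W[170:250,390:440].reshape(-1,3); w=w[w[:,2]>100]
for a in range(100,180,10):
    q=w[(w[:,2]>=a)&(w[:,2]<a+10)]; print(a,len(q),q.mean(0).round(1) if len(q) else '')
z=np.load('top.npz')['p']; save(z,'crop1.png',(385,165,445,245),5)
```

```text
bench 1197 med [329.5 204.3  -0.7] rect [328.7 205.2] [ 72.8 100.6] 0.6 circ [328.8 204.8] 61.1
knob 43 med [618.4  18.8 133.5] rect [618.3  18. ] [15.2 15.1] 36.5 circ [618.4  17.8] 8.4
cap 215 med [617.7  15.  103.8] rect [647.6  13. ] [92.  77.9] 25.7 circ [645.4  22.9] 49.4
block 1667 med [646.   23.1  89.6] rect [643.2  19.9] [119.4 110.5] 4.4 circ [643.1  19.7] 79.0
heater 2989 med [573.9  12.9  73.1] rect [618.3  17.8] [198.7 160.3] 4.5 circ [617.8  18. ] 123.0
dish 173 med [426.2 300.4  13.3] rect [425.9 302.7] [69.8 69.1] 26.4 circ [425.6 302.9] 35.7
dishall 590 med [426.6 303.    5.8] rect [424.6 301.9] [106.1 112.5] 0.6 circ [424.1 302.9] 71.6
stand 1331 med [ 443.  -268.7   11.7] rect [ 441.4 -280.6] [153.9 108.2] 1.7 circ [ 438.8 -285. ] 87.4
handle 231 med [ 402.4 -273.   151.5] rect [ 406.1 -277.7] [24.4 53.4] 78.9 circ [ 407.4 -275.8] 27.7
100 54 [ 428.8 -277.9  103.6]
110 24 [ 419.  -274.5  114.5]
120 23 [ 414.8 -273.4  124.5]
130 26 [ 409.  -272.7  135. ]
140 25 [ 406.3 -272.1  144.3]
150 73 [ 392.2 -274.5  156.5]
160 48 [ 395.9 -274.3  162.7]
170 0
```

View pics/crop1.png

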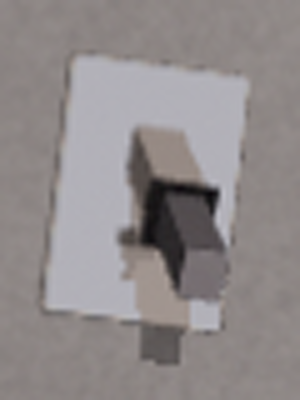

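```bash
cat >> h.py <<'E'
def frame(x,y):
    """tool rotation from x direction and approximate y direction"""
    x=np.array(x,float);x/=np.linalg.norm(x); z=np.cross(x,y); z/=np.linalg.norm(z)
    return np.column_stack([x,np.cross(z,x),z])
def go(pos,M,p0,M0):
    rv=np.degrees(R.from_matrix(M0.T@M).as_rotvec()); sh=M0.T@(np.array(pos,float)-p0)/10
    print('turn',rv.round(2),'shift',sh.round(2),'rows>=',max(np.linalg.norm(rv)/8.59,np.linalg.norm(sh)/5).round(1))
def now():
    s=ctrl.state(); return s['ee_pos'],R.from_euler('xyz',s['tool_rot'],degrees=True).as_matrix()
E
python3 - <<'E'
from h import *
p,M=now(); print(M.round(3))
a=np.radians(4.5); y=[-np.sin(a),np.cos(a),0]
T=frame([0,0,-1],y)
p0=[235.162,-497.211,205.641]
# command frame: exactly pointing down
M0=frame([0,0,-1],M[:,1]*[1,1,0]); print(M0.round(3))
go([235,-497,280],M0,p0,M0)
go([618.3,17.9,280],T,p0,M0)
go([618.3,17.9,200],T,p0,M0)
E
```

```text
[[-0.001  0.428 -0.904]
 [ 0.002 -0.904 -0.428]
 [-1.    -0.002 -0.   ]]
[[ 0.     0.428 -0.904]
 [ 0.    -0.904 -0.428]
 [-1.     0.    -0.   ]]
turn [0. 0. 0.] shift [-7.44 -0.03  0.01] rows>= 1.5
turn [-159.19   -0.     -0.  ] shift [ -7.44 -30.18 -56.66] rows>= 18.5
turn [-159.19   -0.     -0.  ] shift [  0.56 -30.18 -56.66] rows>= 18.5
```

Run:
```python
from h import *
p,M=now()
a=np.radians(4.5); y=np.array([-np.sin(a),np.cos(a),0])
T=frame([0,0,-1],-y)
p0=[235.162,-497.211,205.641]
M0=frame([0,0,-1],M[:,1]*[1,1,0])
go([618.3,17.9,280],T,p0,M0)
go([618.3,17.9,210],T,p0,M0)
```

```text
turn [20.81  0.    0.  ] shift [ -7.44 -30.18 -56.66] rows>= 12.9
turn [20.81  0.    0.  ] shift [ -0.44 -30.18 -56.66] rows>= 12.8
```

send_rows(
  series=[
    [0, 0, 0, -8, 0, 0, 8.5],
    [0, 0, 0, -8, 0, 0, 8.5],
    [20.8, 0, 0, -8, -30.2, -56.7, 8.5],
    [20.8, 0, 0, -8, -30.2, -56.7, 8.5],
    [20.8, 0, 0, -8, -30.2, -56.7, 8.5],
    [20.8, 0, 0, -8, -30.2, -56.7, 8.5],
    [20.8, 0, 0, -8, -30.2, -56.7, 8.5],
    [20.8, 0, 0, -8, -30.2, -56.7, 8.5],
    [20.8, 0, 0, -8, -30.2, -56.7, 8.5],
    [20.8, 0, 0, -8, -30.2, -56.7, 8.5],
    [20.8, 0, 0, -8, -30.2, -56.7, 8.5],
    [20.8, 0, 0, -8, -30.2, -56.7, 8.5],
  ],
  grip_force=30,
)

```text
time_s: 1.3
ee_pos: [531.1, -98.5, 285.1]
tool_rot: [6.1, 90.0, -169.4]
contact_force: [0.9, -1.3, 0.4]
opening: 85.2
```

Run:
```python
from h import *
p,M=now()
a=np.radians(4.5); y=np.array([-np.sin(a),np.cos(a),0])
T=frame([0,0,-1],-y)
go([618.3,17.9,210],T,p,M); print(p,M[:,0])
```

```text
turn [ 0.02  0.04 -0.  ] shift [  7.51 -10.92  -9.61] rows>= 3.3
[531.11074673 -98.48627593 285.13368841] [-6.36580190e-04 -1.19059657e-04 -9.99999790e-01]
```

send_rows(
  series=[
    [0, 0, 0, 0, -10.9, -9.6, 8.5],
    [0, 0, 0, 0, -10.9, -9.6, 8.5],
    [0, 0, 0, 0, -10.9, -9.6, 8.5],
    [0, 0, 0, 7.5, -10.9, -9.6, 8.5],
    [0, 0, 0, 7.5, -10.9, -9.6, 8.5],
    [0, 0, 0, 7.5, -10.9, -9.6, 8.5],
    [0, 0, 0, 7.5, -10.9, -9.6, 8.5],
  ],
)

```text
time_s: 2.0
ee_pos: [617.3, 15.7, 210.4]
tool_rot: [-5.1, 89.9, 179.4]
contact_force: [0.4, -1.2, 0.6]
opening: 84.9
```

Run:
```python
from h import *
p,d=grab('wrist'); save(p,'w1.png')
p,W=cloud('wrist'); z=np.load('wrist.npz'); print(z['pos'],z['rot'])
w=W.reshape(-1,3); w=w[~np.isnan(w[:,0])&(np.hypot(w[:,0]-618,w[:,1]-18)<60)]
for lo,hi,r in((131,137,15),(101,107,28),(87,93,60)):
    q=w[(w[:,2]>lo)&(w[:,2]<hi)&(np.hypot(w[:,0]-618,w[:,1]-18)<r)]
    if len(q)>5:
        c=cv2.minEnclosingCircle(q[:,:2].astype(np.float32)); print(lo,len(q),q.mean(0).round(1),np.round(c[0],1),round(c[1],1))
```

```text
[617.30442267  15.74082274 210.36162065] [ -5.13713431  89.921508   179.36957074]
131 453 [621.3  19.2 133.7] [620.9  19.1] 8.9
101 1841 [623.6  19.3 103.8] [620.8  19.1] 23.1
87 9660 [632.3  20.1  89.9] [618.1  18. ] 60.0
```

View pics/w1.png

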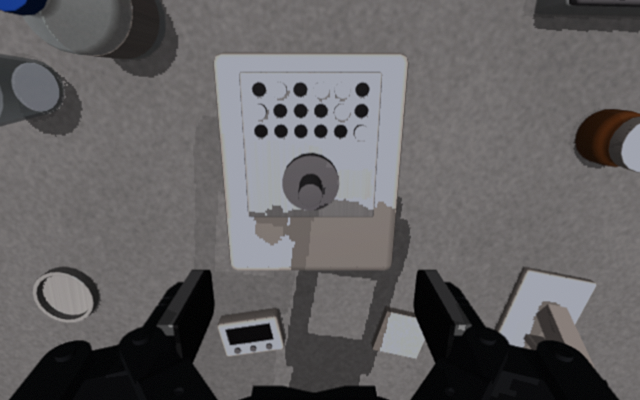

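The wrist view shows the cap on the boss at about (311,183), and its knob top and rim fit circles of the expected radii (8.9 and 23.1 mm) at (620.9, 19.1). I'm descending on it.

Run:
```python
from h import *
p,M=now(); print(p)
go([620.7,19,107.5],M,p,M)
```

```text
[618.11864249  15.49059118 212.32048809]
turn [0. 0. 0.] shift [10.48 -0.33 -0.26] rows>= 2.1
```

send_rows(
  series=[
    [0, 0, 0, 4, -0.3, -0.3, 8.5],
    [0, 0, 0, 7, -0.3, -0.3, 8.5],
    [0, 0, 0, 9, -0.3, -0.3, 8.5],
    [0, 0, 0, 10.3, -0.3, -0.3, 8.5],
    [0, 0, 0, 10.3, -0.3, -0.3, 8.5],
    [0, 0, 0, 10.3, -0.3, -0.3, 1],
    [0, 0, 0, 10.3, -0.3, -0.3, 1],
    [0, 0, 0, 10.3, -0.3, -0.3, 1],
    [0, 0, 0, 10.3, -0.3, -0.3, 1],
    [0, 0, 0, 10.3, -0.3, -0.3, 1],
    [0, 0, 0, 10.3, -0.3, -0.3, 1],
  ],
)

```text
time_s: 3.15
ee_pos: [620.9, 19.0, 108.7]
tool_rot: [170.1, 89.9, -5.4]
contact_force: [-0.3, 1.3, 2.0]
opening: 10.4
```

Run:
```python
from h import *
print(ctrl.state()['opening'])
p,d=grab('wrist'); save(p,'w2.png')
```

```text
10.356637867017223
```

View pics/w2.png

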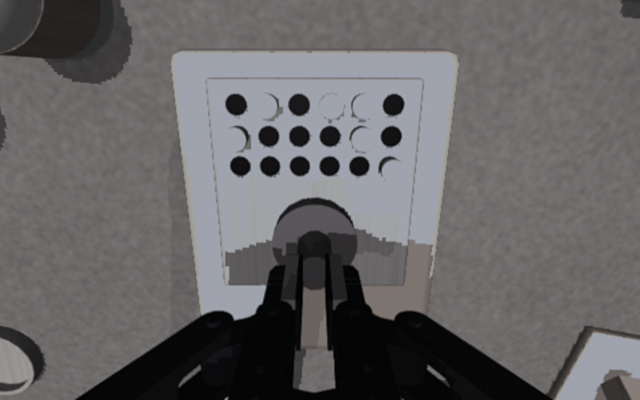

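The fingers straddle the knob, whose top is at about (315,270), but the opening reads 10.4 mm against an 18 mm knob. I'll close them fully to see whether they stop on it.

send_rows(
  series=[
    [0, 0, 0, 0, 0, 0, 0],
    [0, 0, 0, 0, 0, 0, 0],
    [0, 0, 0, 0, 0, 0, 0],
    [0, 0, 0, 0, 0, 0, 0],
  ],
)

```text
time_s: 3.6
ee_pos: [620.8, 19.0, 108.4]
tool_rot: [172.8, 89.9, -2.7]
contact_force: [0.1, 1.4, 6.1]
opening: 0.0
```

Run:
```python
from h import *
p,d=grab('wrist'); s1=p[190:340,220:410]
q,_=grab('scene'); s2=q[215:300,290:390]
a=cv2.resize(s1,(570,450)); b=cv2.resize(s2,(530,450))
save(np.hstack([a,b]),'w3.png',sc=.72)
p,W=cloud('wrist'); w=W.reshape(-1,3); w=w[(w[:,2]>100)&(w[:,2]<140)&(np.hypot(w[:,0]-620,w[:,1]-19)<30)]
for lo in range(100,140,3):
    q=w[(w[:,2]>=lo)&(w[:,2]<lo+3)]
    if len(q): print(lo,len(q),q.min(0).round(1),q.max(0).round(1))
```

```text
100 378 [605.4  -3.3 100. ] [644.1  41.3 103. ]
103 3141 [604.9  -3.7 103. ] [644.   41.9 105.9]
106 70 [622.5  11.1 106.1] [630.   27.8 109. ]
109 91 [621.7  11.2 109. ] [629.8  28.  112. ]
112 77 [621.9  10.8 112.2] [630.  28. 115.]
115 93 [622.   10.9 115. ] [630.1  27.9 118. ]
118 89 [622.3  11.1 118. ] [630.1  27.8 121. ]
121 94 [622.5  11.3 121. ] [630.   27.7 124. ]
124 95 [621.8  10.9 124. ] [629.8  28.  126.9]
127 80 [622.  11. 127.] [630.1  27.8 130. ]
130 20 [623.8  11.2 130.2] [629.9  27.3 132.3]
133 3 [625.6  11.9 133.1] [626.4  12.4 133.7]
136 43 [631.9  14.1 136.9] [633.6  26.7 139. ]
139 35 [627.5  10.3 139. ] [633.4  30.7 140. ]
```

View pics/w3.png

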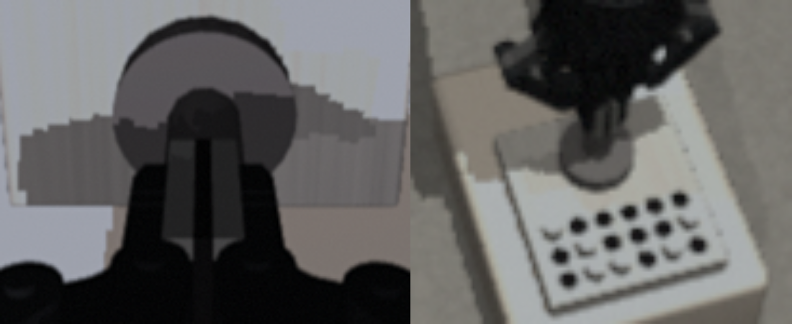

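Run:
```python
from h import *
p,W=cloud('wrist'); z=np.load('wrist.npz'); M=R.from_euler('xyz',z['rot'],degrees=True).as_matrix()
np.set_printoptions(suppress=True,linewidth=150)
Tt=(W-z['pos'])@M
for c in (290,302,313,325,336):
    print(c,[(r,*Tt[r,c].round(0)) for r in range(235,320,8)])
print(ctrl.state()['ee_pos'],z['pos'],ctrl.state()['opening'])
```

```text
290 [(235, np.float64(5.0), np.float64(-13.0), np.float64(-6.0)), (243, np.float64(5.0), np.float64(-13.0), np.float64(-1.0)), (251, np.float64(5.0), np.float64(-13.0), np.float64(4.0)), (259, np.float64(4.0), np.float64(-13.0), np.float64(8.0)), (267, np.float64(-32.0), np.float64(-11.0), np.float64(-7.0)), (275, np.float64(-39.0), np.float64(-10.0), np.float64(-8.0)), (283, np.float64(-46.0), np.float64(-10.0), np.float64(-8.0)), (291, np.float64(-53.0), np.float64(-9.0), np.float64(-9.0)), (299, np.float64(-56.0), np.float64(-9.0), np.float64(-8.0)), (307, np.float64(-71.0), np.float64(-8.0), np.float64(-15.0)), (315, np.float64(-72.0), np.float64(-8.0), np.float64(-13.0))]
302 [(235, np.float64(5.0), np.float64(-7.0), np.float64(-6.0)), (243, np.float64(-7.0), np.float64(-6.0), np.float64(-7.0)), (251, np.float64(-15.0), np.float64(-6.0), np.float64(-7.0)), (259, np.float64(-33.0), np.float64(-5.0), np.float64(-12.0)), (267, np.float64(-40.0), np.float64(-5.0), np.float64(-12.0)), (275, np.float64(-46.0), np.float64(-5.0), np.float64(-12.0)), (283, np.float64(-52.0), np.float64(-
[... 1725 characters left out ...]
float64(5.0), np.float64(12.0), np.float64(-1.0)), (251, np.float64(4.0), np.float64(12.0), np.float64(4.0)), (259, np.float64(4.0), np.float64(12.0), np.float64(8.0)), (267, np.float64(-33.0), np.float64(9.0), np.float64(-8.0)), (275, np.float64(-40.0), np.float64(9.0), np.float64(-9.0)), (283, np.float64(-46.0), np.float64(8.0), np.float64(-9.0)), (291, np.float64(-52.0), np.float64(8.0), np.float64(-9.0)), (299, np.float64(-56.0), np.float64(8.0), np.float64(-8.0)), (307, np.float64(-70.0), np.float64(7.0), np.float64(-15.0)), (315, np.float64(-73.0), np.float64(7.0), np.float64(-13.0))]
[620.77827241  19.07472232 108.4024512 ] [620.77704826  19.04759573 108.43488391] -0.04020625000963944
```

The depth data puts the closed fingertips about 28 mm behind the reported TCP, so they shut just above the knob (tips at about 137 mm, knob top at 134 mm). I'll back off and measure where the tips are in free air before going lower.

send_rows(
  series=[
    [0, 0, 0, -3, 0, 0, 0],
    [0, 0, 0, -3, 0, 0, 0],
    [0, 0, 0, -3, 0, 0, 0],
  ],
)

```text
time_s: 4.0
ee_pos: [620.4, 19.0, 137.4]
tool_rot: [154.5, 90.0, -21.0]
contact_force: [0.4, 0.0, 0.2]
opening: 0.3
```

```bash
cat >> h.py <<'E'
def tips():
    grab('wrist'); p,W=cloud('wrist'); z=np.load('wrist.npz'); M=R.from_euler('xyz',z['rot'],degrees=True).as_matrix()
    t=((W-z['pos'])@M); t=t[240:400].reshape(-1,3); t=t[(abs(t[:,2])<20)&(abs(t[:,1])<60)&(t[:,0]>-80)]
    h,e=np.histogram(t[:,0],bins=np.arange(-80,60,4)); print([(int(a),int(b)) for a,b in zip(e,h) if b]); return t
E
python3 - <<'E'
from h import *
s=ctrl.state(); print(s['ee_pos'],s['opening'],s['contact_force'],s['joints'])
t=tips()
E
```

```text
[620.3943113   18.99256148 137.44742709] 0.2581950370773335 [0.39871241 0.00829452 0.1678475 ] [-3.47409231e+00  1.51850077e+01  7.45028673e+01 -7.87628548e-03
  9.02871793e+01  8.20128208e+01]
[(-80, 2530), (-76, 1876), (-72, 1049), (-68, 333), (-64, 772), (-60, 310), (-56, 415), (-52, 385), (-48, 358), (-44, 349), (-40, 303), (-36, 265), (-32, 98), (0, 328), (4, 134), (28, 1), (32, 281), (44, 290), (48, 75)]
```

In free air the tips end about 29 mm behind the reported TCP, and the 6 N contact on the knob earlier agrees. From here I treat the real tip as TCP minus 28 mm.

send_rows(
  series=[
    [0, 0, 0, 0, 0, 0, 6],
    [0, 0, 0, 0, 0, 0, 6],
    [0, 0, 0, 0, 0, 0, 6],
    [0, 0, 0, 0, 0, 0, 6],
    [0, 0, 0, 2, 0, 0, 6],
    [0, 0, 0, 4, 0, 0, 6],
    [0, 0, 0, 5, 0, 0, 6],
    [0, 0, 0, 5.6, 0, 0, 6],
    [0, 0, 0, 5.6, 0, 0, 6],
  ],
)

```text
time_s: 4.95
ee_pos: [619.9, 19.0, 80.8]
tool_rot: [-4.2, 89.9, -179.6]
contact_force: [-0.5, 0.0, 0.1]
opening: 60.1
```

send_rows(
  series=[
    [0, 0, 0, 0, 0, 0, 1],
    [0, 0, 0, 0, 0, 0, 1],
    [0, 0, 0, 0, 0, 0, 1],
    [0, 0, 0, 0, 0, 0, 1],
    [0, 0, 0, 0, 0, 0, 1],
    [0, 0, 0, 0, 0, 0, 1],
  ],
)

```text
time_s: 5.55
ee_pos: [621.0, 19.0, 82.9]
tool_rot: [169.9, 89.9, -5.6]
contact_force: [0.1, -0.8, 4.2]
opening: 17.0
```

send_rows(
  series=[
    [0, 0, 0, -1, 0, 0, 1],
    [0, 0, 0, -4, 0, 0, 1],
    [0, 0, 0, -8, 0, 0, 1],
    [0, 0, 0, -11, 0, 0, 1],
    [0, 0, 0, -12, 0, 0, 1],
    [0, 0, 0, -12, 0, 8, 1],
    [0, 0, 0, -12, 0, 9, 1],
    [0, 0, 0, -12, 0, 9, 1],
    [0, 0, 0, -12, 0, 9, 1],
  ],
)

```text
time_s: 6.45
ee_pos: [529.5, 12.0, 200.4]
tool_rot: [-10.0, 89.9, 174.5]
contact_force: [-0.1, -0.2, 0.0]
opening: 17.0
```

Run:
```python
from h import *
s=ctrl.state(); print(s['ee_pos'],s['opening'])
p,d=grab('wrist'); save(p,'w4.png')
p,M=now(); go([425.8,302.8,202],M,p,M); print(p)
p,W=cloud('wrist'); g=p.mean(2)
m=(abs(W[...,2]-100)<3)&(np.hypot(W[...,0]-619,W[...,1]-18.5)<24)
q=W[m]; c=cv2.minEnclosingCircle(q[:,:2].astype(np.float32)); print(len(q),c,q.mean(0))
k=m&(g<g[m].mean()-25); q=W[k]; c=cv2.minEnclosingCircle(q[:,:2].astype(np.float32)); print('dark',len(q),c)
```

```text
[529.5266061   12.0160056  200.38201006] 17.019751580108803
turn [0. 0. 0.] shift [ -0.1  -29.82   8.16] rows>= 6.2
[530.56352328  11.97467116 200.91464898]
1920 ((620.728271484375, 19.13895606994629), 17.044130325317383) [620.96355995  19.19143308 100.02750719]
dark 237 ((620.9270629882812, 19.087209701538086), 10.674481391906738)
```

View pics/w4.png

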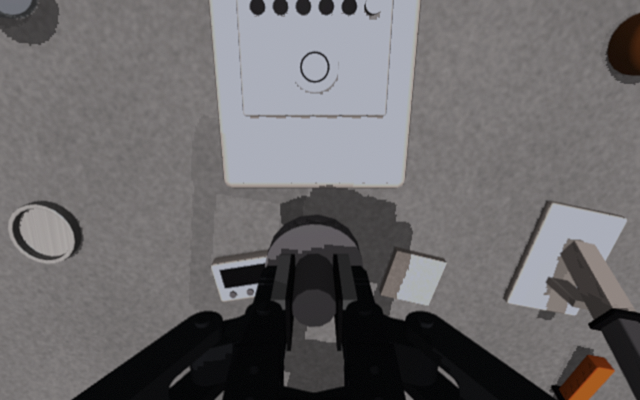

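The cap is in the fingers, and the bare boss with its ring mark shows at (315,66), which gives the spot as (620.8, 19.1, 100). I'll measure the dish and stand from the same picture.

Run:
```python
from h import *
p,W=cloud('wrist')
m=(W[...,2]>10)&(W[...,2]<18)&(np.hypot(W[...,0]-426,W[...,1]-303)<50); q=W[m]
print(len(q),cv2.minEnclosingCircle(q[:,:2].astype(np.float32)),q.mean(0))
hsv=p.astype(int); 
m=(W[...,2]>9)&(W[...,2]<15)&(W[...,1]<-200); v,u=np.where(m); q=W[m]; print('stand',len(q),cv2.minAreaRect(q[:,:2].astype(np.float32)))
P,Mn=now(); go([427.5,304,200.5],Mn,P,Mn)
```

```text
1020 ((427.86273193359375, 303.1485290527344), 37.03445053100586) [429.14699603 303.6513195   12.81147409]
stand 6310 ((466.78875732421875, -278.944580078125), (448.8709716796875, 108.34201049804688), 2.584257125854492)
turn [0. 0. 0.] shift [  0.05 -29.92   7.98] rows>= 6.2
```

send_rows(
  series=[
    [0, 0, 0, 0, -2, 0.5, 1],
    [0, 0, 0, 0, -29.9, 8, 1],
    [0, 0, 0, 0, -29.9, 8, 1],
    [0, 0, 0, 0, -29.9, 8, 1],
    [0, 0, 0, 0, -29.9, 8, 1],
    [0, 0, 0, 0, -29.9, 8, 1],
    [0, 0, 0, 0, -29.9, 8, 1],
    [0, 0, 0, 0, -29.9, 8, 1],
    [0, 0, 0, 0, -29.9, 8, 1],
    [0, 0, 0, 6, -29.9, 8, 1],
    [0, 0, 0, 12, -29.9, 8, 1],
    [0, 0, 0, 12, -29.9, 8, 1],
  ],
)

```text
time_s: 7.7
ee_pos: [425.4, 300.6, 75.8]
tool_rot: [29.4, 89.5, -146.2]
contact_force: [0.8, 0.3, -0.7]
opening: 16.8
```

Run:
```python
from h import *
p,d=grab('wrist'); p,W=cloud('wrist'); z=np.load('wrist.npz'); print(z['pos'],ctrl.state()['opening'])
for n,lo,hi,r in(('dish',10,18,45),):
    m=(W[...,2]>lo)&(W[...,2]<hi)&(np.hypot(W[...,0]-427,W[...,1]-303)<r); q=W[m]
    print(n,len(q),cv2.minEnclosingCircle(q[:,:2].astype(np.float32)))
# cap plate top (z ~ TCP+22)
t=z['pos'][2]+9.5
m=(abs(W[...,2]-t-13)<2.5)&(np.hypot(W[...,0]-427,W[...,1]-303)<35); q=W[m]
print('cap',len(q),cv2.minEnclosingCircle(q[:,:2].astype(np.float32)),q.mean(0))
P,M=now(); go([427.8,303.1,-4.5],M,P,M)
```

```text
[425.4454797  300.57701739  75.84888043] 16.881418748446606
dish 1631 ((427.6570739746094, 304.099609375), 35.804874420166016)
cap 2412 ((426.9173583984375, 301.17132568359375), 22.743013381958008) [437.95488893 301.992085    96.90385874]
turn [0. 0. 0.] shift [ 7.82 -0.34 -0.46] rows>= 1.6
```

send_rows(
  series=[
    [0, 0, 0, 3, -0.25, -0.1, 1],
    [0, 0, 0, 5, -0.25, -0.1, 1],
    [0, 0, 0, 6.5, -0.25, -0.1, 1],
    [0, 0, 0, 7, -0.25, -0.1, 1],
    [0, 0, 0, 7, -0.25, -0.1, 1],
    [0, 0, 0, 7, -0.25, -0.1, 1],
  ],
)

```text
time_s: 8.35
ee_pos: [429.6, 306.4, 13.1]
tool_rot: [-160.9, 89.9, 23.6]
contact_force: [0.4, 0.5, -0.5]
opening: 16.9
```

Run:
```python
from h import *
p,d=grab('wrist'); p,W=cloud('wrist'); z=np.load('wrist.npz'); s=ctrl.state(); print(s['ee_pos'],s['contact_force'],s['opening'])
m=(W[...,2]>15)&(W[...,2]<26)&(np.hypot(W[...,0]-427.5,W[...,1]-303)<26); q=W[m]
print('cap',len(q),cv2.minEnclosingCircle(q[:,:2].astype(np.float32)),np.median(q,0))
m=(W[...,2]>11)&(W[...,2]<15.5)&(np.hypot(W[...,0]-427,W[...,1]-303)<42); q=W[m]
print('dish',len(q),cv2.minEnclosingCircle(q[:,:2].astype(np.float32)))
```

```text
[429.52317977 306.55973762  13.20077979] [ 1.4855141  -0.23141015 -1.40446947] 17.16988059916298
cap 195 ((443.7979736328125, 302.56500244140625), 16.619670867919922) [450.80905482 302.00709934  23.82989608]
dish 2437 ((427.8797302246094, 304.16278076171875), 35.83409881591797)
```

Run:
```python
from h import *
p,d=grab('wrist'); p,W=cloud('wrist'); s=ctrl.state(); print(s['ee_pos'],s['contact_force'])
m=(W[...,2]>31)&(W[...,2]<40)&(np.hypot(W[...,0]-427.5,W[...,1]-303)<30); q=W[m]
print('cap',len(q),cv2.minEnclosingCircle(q[:,:2].astype(np.float32)),np.median(q,0), np.percentile(q,[1,99],axis=0))
```

```text
[429.37035978 306.6473851   13.1590866 ] [-0.00842117 -0.08739695 -1.25099742]
cap 2837 ((431.19549560546875, 307.113037109375), 22.76946449279785) [441.90199318 308.11599518  34.15213513] [[430.7146112  286.13696939  31.44347857]
 [451.99642168 328.50848312  39.28205249]]
```

send_rows(
  series=[
    [0, 0, 0, 0, 0.3, 0.3, 1],
    [0, 0, 0, 0.6, 0.3, 0.3, 1],
    [0, 0, 0, 1.1, 0.3, 0.3, 1],
    [0, 0, 0, 1.4, 0.3, 0.3, 1],
    [0, 0, 0, 1.6, 0.3, 0.3, 1],
    [0, 0, 0, 1.6, 0.3, 0.3, 1],
    [0, 0, 0, 1.6, 0.3, 0.3, 1],
    [0, 0, 0, 1.6, 0.3, 0.3, 1],
  ],
)

```text
time_s: 9.25
ee_pos: [425.0, 302.9, -4.2]
tool_rot: [29.1, 90.0, -146.3]
contact_force: [-2.6, -0.4, 5.5]
opening: 17.2
```

Run:
```python
from h import *
p,d=grab('wrist'); p,W=cloud('wrist'); s=ctrl.state(); print(s['ee_pos'],s['contact_force'])
m=(W[...,2]>15.5)&(W[...,2]<23)&(np.hypot(W[...,0]-427.5,W[...,1]-303)<30); q=W[m]
print('cap',len(q),cv2.minEnclosingCircle(q[:,:2].astype(np.float32)),np.median(q,0))
```

```text
[425.01824225 302.95363465  -4.15719361] [-3.18105663 -1.75707031  5.11829654]
cap 2673 ((426.9429931640625, 303.49652099609375), 22.714937210083008) [437.03964772 304.65192143  16.83415933]
```

The cap is on the dish floor (5 N) at (427.0, 303.5), about 1 mm off centre. I'm releasing it.

send_rows(
  series=[
    [0, 0, 0, 0, 0, 0, 6],
    [0, 0, 0, 0, 0, 0, 6],
    [0, 0, 0, 0, 0, 0, 6],
    [0, 0, 0, 0, 0, 0, 6],
    [0, 0, 0, 0, 0, 0, 6],
    [0, 0, 0, -2, 0, 0, 6],
    [0, 0, 0, -6, 0, 0, 6],
    [0, 0, 0, -11, 0, 0, 6],
    [0, 0, 0, -16, 0, 0, 6],
    [0, 0, 0, -20, 0, 0, 6],
    [0, 0, 0, -24, 0, 0, 6],
    [0, 0, 0, -24, 0, 0, 6],
  ],
)

```text
time_s: 10.5
ee_pos: [428.1, 304.6, 243.5]
tool_rot: [-155.7, 89.2, 28.8]
contact_force: [0.3, -0.3, 0.4]
opening: 59.9
```

Run:
```python
from h import *
p,d=grab('wrist'); p,W=cloud('wrist'); s=ctrl.state(); print(s['ee_pos'],s['contact_force'],s['opening'])
for lo,hi,r in((15.5,23,30),(42,52,20)):
    m=(W[...,2]>lo)&(W[...,2]<hi)&(np.hypot(W[...,0]-427.5,W[...,1]-303)<r); q=W[m]
    if len(q)>5: print('cap',len(q),cv2.minEnclosingCircle(q[:,:2].astype(np.float32)),np.median(q,0))
# stand view pose: tool leaning with probe axis
a=np.radians(-6.4); ex=np.array([np.cos(a),np.sin(a),0]); ey=np.array([-np.sin(a),np.cos(a),0])
ax=-np.sin(np.radians(25))*ex+np.cos(np.radians(25))*np.array([0,0,1])
T=frame(-ax,-ey); P,M=now()
# vertical pose, above stand for look
Tv=frame([0,0,-1],-ey)
go([330,-255,240],Tv,P,M)
```

```text
[426.99955612 303.98846647 239.87061582] [-0.08637942 -0.0344497  -0.52762031] 60.035250161756416
cap 952 ((424.84783935546875, 303.3970947265625), 23.10200309753418) [428.53623918 303.98635218  16.96464234]
cap 229 ((424.9634704589844, 303.4537658691406), 8.926544189453125) [425.52010825 303.51428599  46.93063545]
turn [10.91 -0.43  0.24] shift [-0.32 54.96 14.07] rows>= 11.3
```

send_rows(
  series=[
    [10.9, 0, 0, -0.3, 55, 14, 6],
    [10.9, 0, 0, -0.3, 55, 14, 6],
    [10.9, 0, 0, -0.3, 55, 14, 6],
    [10.9, 0, 0, -0.3, 55, 14, 6],
    [10.9, 0, 0, -0.3, 55, 14, 6],
    [10.9, 0, 0, -0.3, 55, 14, 6],
    [10.9, 0, 0, -0.3, 55, 14, 6],
    [10.9, 0, 0, -0.3, 55, 14, 6],
    [10.9, 0, 0, -0.3, 55, 14, 6],
    [10.9, 0, 0, -0.3, 55, 14, 6],
    [10.9, 0, 0, -0.3, 55, 14, 6],
    [10.9, 0, 0, -0.3, 55, 14, 6],
  ],
)

```text
time_s: 11.75
ee_pos: [327.1, -259.5, 236.2]
tool_rot: [-16.3, 89.8, 157.0]
contact_force: [0.1, 1.7, -0.1]
opening: 59.6
```

send_rows(
  series=[
    [0, 0, 0, 0, 0, 0, 8.5],
    [0, 0, 0, 0, 0, 0, 8.5],
  ],
)

```text
time_s: 11.95
ee_pos: [328.6, -255.7, 237.2]
tool_rot: [-50.2, 89.8, 123.4]
contact_force: [0.5, 0.7, 0.6]
opening: 84.4
```

Run:
```python
from h import *
s=ctrl.state(); print(s['ee_pos'],s['tool_rot'],s['opening'])
p,d=grab('wrist'); save(p,'w5.png')
```

```text
[ 328.62219496 -255.6731576   237.16473406] [-50.17600661  89.82195521 123.39050098] 84.43767097370798
```

View pics/w5.png

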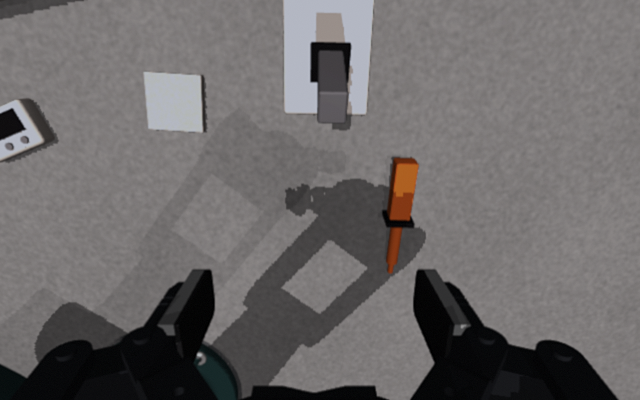

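The view shows the grey probe in its stand with the handle end at (333,105) and collar at (331,62). The orange look-alike lies on the bench at (402,200). I'm fitting the handle's face and axis.

Run:
```python
from h import *
p,W=cloud('wrist')
sub=W[0:135,270:385].reshape(-1,3)
# end face: highest region; side face: use plane fits
w=sub[(sub[:,2]>108)]
a=np.radians(-6.4)
def ax_(yaw,t=25):
    ex=np.array([np.cos(yaw),np.sin(yaw),0]); return -np.sin(np.radians(t))*ex+np.cos(np.radians(t))*np.array([0,0,1])
A=ax_(a); X=np.array([np.cos(a)*np.cos(np.radians(25)),np.sin(a)*np.cos(np.radians(25)),np.sin(np.radians(25))]); Y=np.cross(A,X)
# stand plate yaw
m=(abs(sub[:,2]-12)<2.5); q=sub[m]; r=cv2.minAreaRect(q[:,:2].astype(np.float32)); print('plate',r)
pr=np.column_stack([w@X,w@Y,w@A])
e=pr[:,2]; print('A max',np.percentile(e,[50,90,97,99.5]))
end=pr[e>np.percentile(e,99)-4]; print('end x,y range',np.percentile(end,[2,98],axis=0).round(1))
top=pr[:,2].max()
for k in range(8):
    b=pr[(e>top-8*(k+1))&(e<top-8*k)]
    if len(b): print(k,len(b),'xmax',np.percentile(b[:,0],95).round(1),'y',np.percentile(b[:,1],[3,97]).round(1),b[:,1].mean().round(1))
np.save('axes.npy',[X,Y,A])
```

```text
plate ((427.8477783203125, -279.2894287109375), (90.19506072998047, 110.2863998413086), 83.0694580078125)
A max [-36.97941334 -32.15521802 -31.68779415 -31.32176916]
end x,y range [[ 437.  -238.4  -34.8]
 [ 459.8 -219.6  -31.5]]
0 1045 xmax 459.8 y [-238.2 -219.6] -228.9
1 162 xmax 460.3 y [-238.2 -219.6] -228.8
2 163 xmax 460.3 y [-238.4 -219.5] -228.8
3 142 xmax 460.3 y [-238.5 -219.7] -229.2
4 137 xmax 460.3 y [-238.6 -219.7] -228.9
5 129 xmax 460.3 y [-238.4 -219.7] -229.0
6 126 xmax 460.2 y [-238.6 -219.9] -228.9
7 103 xmax 460.2 y [-238.4 -219.9] -229.5
```

Run:
```python
from h import *
X,Y,A=np.load('axes.npy'); G=X*448.2+Y*-228.9+A*(-61.6); end=G+30*A; print('grasp',G.round(1),'end',end.round(1))
T=frame(-A,-Y); tcp=G-46.7*A; print('tcp',tcp.round(1)); P,M=now(); print(P)
go(tcp+110*A,T,P,M)
```

```text
grasp [ 404.  -275.7  133.6] end [ 391.4 -274.2  160.8]
tcp [ 423.6 -277.9   91.3]
[ 328.92781599 -255.26557902  237.60701588]
turn [2.000e-02 2.508e+01 1.100e-01] shift [ 4.66  1.2  -5.02] rows>= 2.9
```

send_rows(
  series=[
    [0, 25.1, 0, 4.7, 1.2, -5, 8.5],
    [0, 25.1, 0, 4.7, 1.2, -5, 8.5],
    [0, 25.1, 0, 4.7, 1.2, -5, 8.5],
    [0, 25.1, 0, 4.7, 1.2, -5, 8.5],
    [0, 25.1, 0, 4.7, 1.2, -5, 8.5],
    [0, 25.1, 0, 4.7, 1.2, -5, 8.5],
    [0, 25.1, 0, 4.7, 1.2, -5, 8.5],
  ],
)

```text
time_s: 12.7
ee_pos: [379.0, -274.0, 193.7]
tool_rot: [179.7, 64.8, -6.5]
contact_force: [0.6, 0.1, 0.0]
opening: 85.1
```

Run:
```python
from h import *
X,Y,A=np.load('axes.npy'); G=X*448.2+Y*-228.9+A*(-61.6)
T=frame(-A,-Y); tcp=G-46.7*A; P,M=now(); print(P,ctrl.state()['joints'].round(1))
go(tcp+110*A,T,P,M); go(tcp,T,P,M)
grab('wrist'); p,W=cloud('wrist'); w=W.reshape(-1,3); w=w[(w[:,2]>112)&(np.linalg.norm(w-G,axis=1)<50)]
pr=np.column_stack([w@X,w@Y,w@A]); print(len(pr),np.percentile(pr,[2,50,98],axis=0).round(1),pr[:,2].max())
```

```text
[ 378.97612072 -274.00929537  193.69924111] [-57.5 -21.6 106.9  19.7  78.9  37.6]
turn [ 0.2  -0.17 -0.06] shift [ 0.18 -0.12  0.27] rows>= 0.1
turn [ 0.2  -0.17 -0.06] shift [11.18 -0.13  0.3 ] rows>= 2.2
1854 [[ 437.3 -238.6  -87. ]
 [ 456.2 -229.1  -33.5]
 [ 460.  -219.7  -31.6]] -30.434696572056513
```

send_rows(
  series=[
    [0, 0, 0, 3, -0.1, 0.3, 8.5],
    [0, 0, 0, 6, -0.1, 0.3, 8.5],
    [0, 0, 0, 8, -0.1, 0.3, 8.5],
    [0, 0, 0, 10, -0.1, 0.3, 8.5],
    [0, 0, 0, 11.2, -0.1, 0.3, 8.5],
    [0, 0, 0, 11.2, -0.1, 0.3, 8.5],
    [0, 0, 0, 11.2, -0.1, 0.3, 8.5],
  ],
)

```text
time_s: 13.45
ee_pos: [422.6, -278.0, 89.6]
tool_rot: [179.9, 64.9, -6.4]
contact_force: [0.3, -0.5, 0.7]
opening: 84.9
```

Run:
```python
from h import *
X,Y,A=np.load('axes.npy'); G=X*448.2+Y*-228.9+A*(-61.6)
T=frame(-A,-Y); tcp=G-46.7*A; P,M=now(); s=ctrl.state(); print(P,s['contact_force'])
go(tcp,T,P,M)
```

```text
[ 422.58654156 -277.97225213   89.64975208] [ 0.2730476  -0.48673753  0.70564022]
turn [ 0.06 -0.12 -0.01] shift [-0.1  -0.02 -0.16] rows>= 0.0
```

Within 2 mm and no contact. Next I close on the handle at 50 N.

send_rows(
  series=[
    [0, 0, 0, -0.1, 0, -0.15, 1],
    [0, 0, 0, -0.1, 0, -0.15, 1],
    [0, 0, 0, -0.1, 0, -0.15, 1],
    [0, 0, 0, -0.1, 0, -0.15, 1],
    [0, 0, 0, -0.1, 0, -0.15, 1],
    [0, 0, 0, -0.1, 0, -0.15, 1],
    [0, 0, 0, -0.1, 0, -0.15, 1],
    [0, 0, 0, -0.1, 0, -0.15, 1],
    [0, 0, 0, -0.1, 0, -0.15, 1],
  ],
  grip_force=50,
)

```text
time_s: 14.35
ee_pos: [423.0, -278.1, 91.0]
tool_rot: [179.9, 64.9, -6.5]
contact_force: [-4.4, 0.8, 4.8]
opening: 19.5
```

send_rows(
  series=[
    [0, 0, 0, -1, 0, 0, 1],
    [0, 0, 0, -3, 0, 0, 1],
    [0, 0, 0, -6, 0, 0, 1],
    [0, 0, 0, -9, 0, 0, 1],
    [0, 0, 0, -12, 0, 0, 1],
    [0, 0, 0, -14, 0, 0, 1],
    [0, 0, 0, -14, 0, 0, 1],
    [0, 0, 0, -14, 0, 0, 1],
  ],
)

```text
time_s: 15.15
ee_pos: [363.7, -270.9, 216.3]
tool_rot: [-179.9, 64.9, -6.3]
contact_force: [0.6, -0.3, -0.7]
opening: 19.6
```

Run:
```python
from h import *
s=ctrl.state(); P,M=now(); print(P,s['contact_force'],s['opening'],s['joints'].round(1))
a=np.radians(4.5); y=np.array([-np.sin(a),np.cos(a),0]); T=frame([0,0,-1],-y)
go(P+[0,0,60],frame([0,0,-1],-np.load('axes.npy')[1]),P,M)
go([621,19,260],T,P,M)
```

```text
[ 363.69329266 -270.93757174  216.34813976] [ 0.58956709 -0.29886059 -0.73020484] 19.60154320643647 [-59.4 -23.6 105.6  20.   82.8  37.1]
turn [-1.000e-02 -2.505e+01  4.000e-02] shift [-5.44 -0.   -2.54] rows>= 2.9
turn [-10.74 -24.98  -2.34] shift [  5.53 -31.69 -22.07] rows>= 7.8
```

send_rows(
  series=[
    [0, -8, 0, -3, 0, -1, 1],
    [0, -16, 0, -5.4, 0, -2.5, 1],
    [0, -25, 0, -5.4, 0, -2.5, 1],
    [-10.7, -25, -2.3, 5.5, -31.7, -22, 1],
    [-10.7, -25, -2.3, 5.5, -31.7, -22, 1],
    [-10.7, -25, -2.3, 5.5, -31.7, -22, 1],
    [-10.7, -25, -2.3, 5.5, -31.7, -22, 1],
    [-10.7, -25, -2.3, 5.5, -31.7, -22, 1],
    [-10.7, -25, -2.3, 5.5, -31.7, -22, 1],
    [-10.7, -25, -2.3, 5.5, -31.7, -22, 1],
    [-10.7, -25, -2.3, 5.5, -31.7, -22, 1],
    [-10.7, -25, -2.3, 5.5, -31.7, -22, 1],
  ],
)

```text
time_s: 16.35
ee_pos: [621.7, 24.2, 254.8]
tool_rot: [-14.6, 89.6, 170.3]
contact_force: [-1.1, 0.4, -1.2]
opening: 19.4
```

send_rows(
  series=[
    [0, 0, 0, 0, 0, 0, 1],
    [0, 0, 0, 0, 0, 0, 1],
    [0, 0, 0, 0, 0, 0, 1],
  ],
)

```text
time_s: 16.65
ee_pos: [619.8, 18.1, 260.6]
tool_rot: [87.6, 89.9, -88.0]
contact_force: [0.1, -0.1, -1.7]
opening: 19.3
```

Run:
```python
from h import *
s=ctrl.state(); P,M=now(); print(P,s['contact_force'],s['opening'],M.round(3).tolist())
a=np.radians(4.5); y=np.array([-np.sin(a),np.cos(a),0]); T=frame([0,0,-1],-y)
go([621,19,230],T,P,M)
p,d=grab('wrist'); q,_=grab('scene')
save(np.hstack([cv2.resize(p,(560,350)),cv2.resize(q[120:300,300:400],(194,350))]),'w6.png')
```

```text
[619.82652846  18.11077289 260.63599324] [ 0.10313878 -0.07033803 -1.69419521] 19.33331505948147 [[0.0, 0.077, -0.997], [-0.002, -0.997, -0.077], [-1.0, 0.002, 0.0]]
turn [-0.11  0.   -0.09] shift [ 3.06 -0.08 -0.12] rows>= 0.6
```

View pics/w6.png

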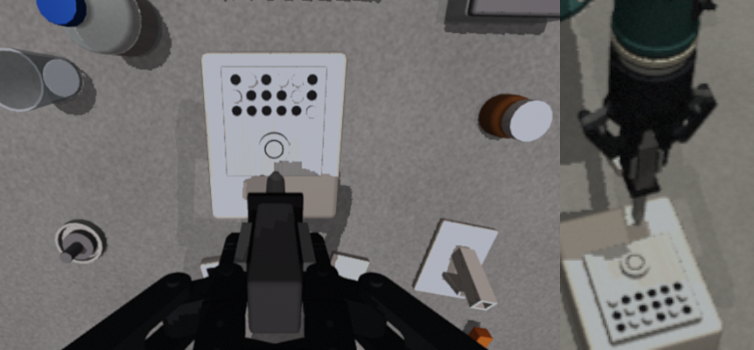

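The probe is held upright with its tip at about (275,180) just below the ring at (274,149). The cap stands in the dish at (77,243). I'm measuring the probe's pose in the tool frame.

Run:
```python
from h import *
p,W=cloud('wrist'); z=np.load('wrist.npz'); M=R.from_euler('xyz',z['rot'],degrees=True).as_matrix()
t=((W-z['pos'])@M).reshape(-1,3); t=t[(abs(t[:,1])<30)&(abs(t[:,2])<35)&(t[:,0]<100)&(t[:,0]>-90)]
for lo in range(-90,92,6):
    b=t[(t[:,0]>=lo)&(t[:,0]<lo+6)]
    if len(b)>3: print(lo,len(b),'y',np.percentile(b[:,1],[2,98]).round(1),'z',np.percentile(b[:,2],[2,50,98]).round(1))
b=t[t[:,0]>0]; print('xmax',b[:,0].max())
m=(abs(W[...,2]-100)<3)&(np.hypot(W[...,0]-621,W[...,1]-19)<24); print(cv2.minEnclosingCircle(W[m][:,:2].astype(np.float32)),z['pos'])
```

```text
-90 280 y [-22.2  21.5] z [-17.8 -13.6  -2.4]
-84 2125 y [-29.6  29.8] z [-14.1 -12.8   5.2]
-78 5574 y [-27.5  28.5] z [-14.1  -7.9   9.2]
-72 1967 y [-28.6  28.3] z [-15.2 -12.9   4.4]
-66 1238 y [-18.9  17.2] z [-13.8 -12.6   4.5]
-60 970 y [-22.6  21.9] z [-13.4 -12.5  -8. ]
-54 1015 y [-22.8  22. ] z [-13.2 -12.2  -7.9]
-48 880 y [-22.9  21.9] z [-13.3 -12.2  -7.8]
-42 819 y [-22.8  21.9] z [-13.2 -12.2  -7.6]
-36 623 y [-21.3  20.7] z [-13.2 -12.3  -7.7]
-30 302 y [-13.6  12.4] z [-13.3 -12.6 -11.5]
-24 259 y [-9.4  9.2] z [-13.3 -12.7 -11.8]
-18 220 y [-9.6  9.3] z [-13.2 -12.7 -11.3]
-12 692 y [-15.2  15.2] z [-16.7 -12.7  -1. ]
-6 748 y [-15.7  15.4] z [-17.1 -14.6  -0.5]
0 4 y [-14.8  12.3] z [-16.3 -16.2 -16.1]
18 16 y [-3.3  3. ] z [-8.1 -7.7 -7.1]
24 63 y [-4.9  5.2] z [-8.  -7.3 -5.2]
30 74 y [-6.2  6.3] z [-7.9 -7.1 -3.5]
36 71 y [-6.4  6.8] z [-7.9 -6.9 -2.9]
42 69 y [-6.3  6.7] z [-8.  -6.9 -2.6]
48 56 y [-6.1  6.5] z [-8.2 -6.8 -2.2]
54 60 y [-6.1  6.6] z [-7.9 -7.  -3.8]
66 5 y [-1.4  2.7] z [-4.6 -4.1 -3.6]
72 14 y [-2.3  3.3] z [-4.6 -3.9 -2.7]
xmax 76.33724426483452
((620.6613159179688, 19.18134117126465), 17.082935333251953) [619.82652846  18.11077289 260.63599324]
```

send_rows(
  series=[
    [0, 0, 0, 3, -0.1, 0, 1],
    [0, 0, 0, 6, -0.1, 0, 1],
    [0, 0, 0, 7.5, -0.1, 0, 1],
    [0, 0, 0, 8, -0.1, 0, 1],
    [0, 0, 0, 8, -0.1, 0, 1],
    [0, 0, 0, 8, -0.1, 0, 1],
    [0, 0, 0, 8, -0.1, 0, 1],
    [0, 0, 0, 8, -0.1, 0, 1],
  ],
)

```text
time_s: 17.55
ee_pos: [621.0, 19.9, 182.3]
tool_rot: [147.4, 89.8, -28.1]
contact_force: [0.7, -0.7, -0.1]
opening: 19.7
```

Run:
```python
from h import *
for _ in range(3):
    p,d=grab('wrist'); s=ctrl.state(); print(s['ee_pos'],s['contact_force'])
p,W=cloud('wrist'); z=np.load('wrist.npz'); M=R.from_euler('xyz',z['rot'],degrees=True).as_matrix()
t=((W-z['pos'])@M).reshape(-1,3); b=t[(abs(t[:,1])<5)&(abs(t[:,2])<7)&(t[:,0]>60)&(t[:,0]<79)]; print(len(b),b[:,0].max())
```

```text
[620.86429931  19.9429316  181.96171264] [-0.30038437  0.52813209 -0.6427462 ]
[620.72519783  19.94269416 181.63461775] [ 0.33681081  0.28373114 -1.38921022]
[620.61203535  19.98450428 181.36515709] [ 1.21916667  0.4809674  -1.37849567]
19 76.31701589992407
```

send_rows(
  series=[
    [0, 0, 0, 0.4, 0.05, 0.05, 1],
    [0, 0, 0, 0.6, 0.05, 0.05, 1],
    [0, 0, 0, 0.7, 0.05, 0.05, 1],
    [0, 0, 0, 0.8, 0.05, 0.05, 1],
    [0, 0, 0, 0.8, 0.05, 0.05, 1],
    [0, 0, 0, 0.8, 0.05, 0.05, 1],
    [0, 0, 0, 0.8, 0.05, 0.05, 1],
  ],
)

```text
time_s: 18.4
ee_pos: [619.9, 19.3, 173.0]
tool_rot: [110.0, 89.9, -65.5]
contact_force: [0.6, 0.1, 0.7]
opening: 19.2
```

```bash
cat > chk.py <<'E'
from h import *
F=[]
for _ in range(5):
    grab('wrist'); s=ctrl.state(); F.append([*s['ee_pos'],*s['contact_force']])
F=np.array(F); print(F.mean(0).round(2),F[:,5].round(2),s['opening'])
p,W=cloud('wrist'); z=np.load('wrist.npz'); M=R.from_euler('xyz',z['rot'],degrees=True).as_matrix()
print('tool x',M[:,0].round(3))
t=((W-z['pos'])@M).reshape(-1,3)
col=t[(abs(t[:,1])<16)&(t[:,0]>-14)&(t[:,0]<2)&(t[:,2]<-8)&(t[:,2]>-20)]; print('collar x',np.percentile(col[:,0],[2,98]).round(1))
b=t[(abs(t[:,1])<9)&(t[:,2]<0)&(t[:,2]>-10)&(t[:,0]>20)&(W.reshape(-1,3)[:,2]>101)]
hd=t[(abs(t[:,1])<9)&(t[:,0]>-28)&(t[:,0]<-14)&(abs(t[:,2])<16)]; print('handle zface',np.median(hd,0).round(1))
for lo in range(20,80,6):
    q=b[(b[:,0]>=lo)&(b[:,0]<lo+6)]
    if len(q)>3: print(lo,len(q),'y',np.percentile(q[:,1],[3,97]).round(1),'z',np.percentile(q[:,2],[2,50]).round(1))
E
python3 chk.py
```

```text
[ 6.1994e+02  1.9320e+01  1.7290e+02  3.1000e-01 -7.9000e-01  5.1000e-01] [ 0.79 -0.36  1.34  0.02  0.77] 19.422984056985594
tool x [ 0.001 -0.002 -1.   ]
collar x [-13.4  -0.9]
handle zface [-21.6  -0.2 -12.7]
20 34 y [-3.6  4. ] z [-8.1 -7.5]
26 67 y [-5.5  5.3] z [-8.1 -7.1]
32 74 y [-5.7  6.4] z [-7.9 -7. ]
38 72 y [-6.3  6.7] z [-8.  -6.9]
44 66 y [-6.   6.4] z [-8.1 -6.9]
50 66 y [-6.1  6.5] z [-8.  -6.8]
56 36 y [-6.1  6.6] z [-8. -7.]
68 45 y [-8.4  7.8] z [-9.6 -5.2]
```

send_rows(
  series=[
    [0, 0, 0, 0.1, 0, 0, 1],
    [0, 0, 0, 0.2, 0, 0, 1],
    [0, 0, 0, 0.3, 0, 0, 1],
    [0, 0, 0, 0.3, 0, 0, 1],
    [0, 0, 0, 0.3, 0, 0, 1],
    [0, 0, 0, 0.3, 0, 0, 1],
    [0, 0, 0, 0.3, 0, 0, 1],
    [0, 0, 0, 0.3, 0, 0, 1],
  ],
)

```text
time_s: 19.45
ee_pos: [619.9, 19.3, 169.9]
tool_rot: [108.0, 89.9, -67.5]
contact_force: [0.3, -0.7, 2.3]
opening: 19.8
```

```bash
python3 chk.py
python3 - <<'E'
from h import *
p,W=cloud('wrist'); m=(W[...,2]>15)&(W[...,2]<19)&(np.hypot(W[...,0]-427,W[...,1]-303)<28); q=W[m]
print('cap',len(q),cv2.minEnclosingCircle(q[:,:2].astype(np.float32)) if len(q) else '')
s,_=grab('scene'); save(np.hstack([cv2.resize(p,(560,350)),cv2.resize(s[160:300,310:450],(240,350))]),'w7.png')
E
```

```text
[ 6.1995e+02  1.9330e+01  1.6983e+02  2.4000e-01 -9.3000e-01  1.8200e+00] [1.08 2.3  2.57 1.93 1.24] 19.1645476259522
tool x [ 0.001 -0.002 -1.   ]
collar x [-13.4  -1.1]
handle zface [-21.5   0.  -12.7]
20 32 y [-3.7  4. ] z [-8.1 -7.4]
26 67 y [-5.5  5.3] z [-7.9 -7.3]
32 75 y [-5.7  6.4] z [-7.9 -7.1]
38 74 y [-6.3  6.6] z [-8.1 -6.7]
44 66 y [-6.   6.9] z [-8.  -6.9]
50 58 y [-6.   6.5] z [-8.1 -7. ]
56 40 y [-5.4  6.5] z [-8.1 -6.9]
68 27 y [-7.8  5.8] z [-9.5 -6.2]
cap 879 ((425.55859375, 303.1554870605469), 24.35972785949707)
```

View pics/w7.png

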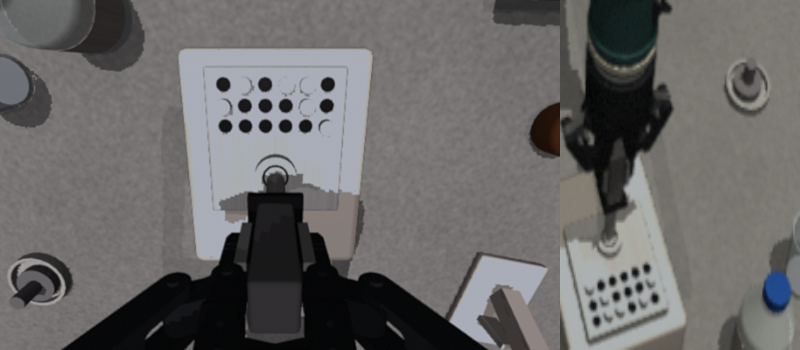

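The tip is inside the ring at (275,177), the probe is upright, and the push is about 2.9 N over baseline. The cap stands in the dish at (38,283), so I'm handing in.

```bash
python3 -c "
from station import job; print(job.hand_in())"
```

```text
the job is handed in; nothing more can be done
None
```

The job is handed in: the cap is knob up in the dish, and the probe is held upright with its tip pressed inside the ring mark. The hand-in gave no verdict. The clock read about 20 s of the 59 s allowed.

**Last checks**
- **Cap:** level on the dish floor, with its plate at 17.0 mm as expected. It is 2–3 mm from the dish centre by the wrist camera and was released with the fingers well clear.
- **Probe position:** upright within about 0.2°, with the tip within about 1 mm of the ring centre at (620.7, 19.2).
- **Push:** about 2.9 N above the pre-contact reading, noise about ±0.7 N. By position the tip is pushed in about 6.5 mm. Both fit half-way.
- **Grip:** the fingers stop on the handle at about 19.5 mm, commanded at 50 N.
- **Bystanders:** I touched none of them knowingly. The bottle, beaker and jar look unmoved in the last picture. The timer and notes were hidden behind the gripper in it and I did not check them afterwards.

**What disagreed**
- **Fingertip position:** the closed fingertips sit about 28 mm behind the reported TCP. My first grasp therefore shut on top of the knob, pressing it with about 6 N and doing no harm. I measured the offset from depth and allowed for it after that.
- **Calibration:** the top and wrist cameras differ by about 2–3 mm, so I used the wrist camera for all close work.

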